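# Roll the pin to the mark and fold its rest

### The arm

A 6-joint arm with a two-finger parallel gripper is mounted at the origin on the work surface. World frame = base frame: x ahead of the robot, y to its left, z up, the work surface at z = 0. Lengths are in mm, angles in rad, forces in N, time in s.
With the tool pointing down it reaches from about 275 to 975 mm from the base axis. Payload 8.4 kg.
Tool frame: the origin (TCP) lies at the very end of the fingers, on their centre line; the grasp point (between the pads) lies 19 mm behind it (arm.tcp_to_grasp is the distance from the TCP to the grasp point, in mm); z points along the fingers, y is the line along which they close (so a half turn about z gives the same grasp; the last joint's range is limited). The gripper opens to 92 mm and grips with 3 to 60 N. Pads are 20 mm wide; open, the fingers measure 128 mm over their backs; the gripper's body (75 mm by 189 mm) begins 69 mm behind the grasp point.
Start: joints at [-1.221, 0.353, 1.633, -0, 1.155, -0.002], TCP at [215.366, -586.724, 214.583] pointing down, gripper open.
Joint ranges: [-2.63, 2.63], [-0.92, 2.1], [0.06, 2.66], [-1.3, 4.44], [0, 2.69], [-3.02, 3.02]. Speed limits (rad/s): [2.22, 2.22, 2.79, 3.14, 3.14, 3.14].

### API

Orientations are given as a rotation vector (axis times angle).
In Python, from workcell import arm gives the robot as it stands. The module is installed in compiled form; this text tells all that it offers.
- The arm moves only by the shell command python3 -m pendant 'ROWS' [FORCE]. ROWS is JSON, a list of rows, each a list of 7 numbers: the shift along the world's x, y, z in mm, then the turn, a rotation vector about the world's x, y, z in degrees, then the finger opening in mm, from 0 to 91.9. A call has exactly 8 rows; each row shifts and turns the commanded pose from where the row before left it; what a row does not reach is not made up. A row lasts 1/8 s, in which the tool goes at most 62.5 mm and 10.7 degrees, less where a joint would pass 70% of its speed; a pose out of reach is approached as far as the arm can. A call is refused whole if a number of a shift passes 62.5 or a number of a turn 10.7, either way. A call with a gripper value outside its range is refused whole. The fingers move at their own pace and stop on an object; FORCE is the grip in N (left out, the last holds). Time passes only in rows, so rows that do not move let the fingers close, or fill a call up. It gives the time, the measured TCP pose, the force, the opening and the grip force at its end, in the units of the state.
- arm.read_state(): the state, without advancing time (a new reading comes with each control period).
- arm.snapshot(name): name is "scene" or "top" or "wrist"; returns a dict with "image" (480x640x3 uint8, red, green, blue), "intrinsics" (3x3 intrinsics, pixels), "pose" (4x4, takes a point from camera to world coordinates). Camera axes: x right, y up, looking along -z (the intrinsics and any distortion apply to the point x, -y, -z); pixel columns grow to the right and rows downward; lengths in mm; the calibration is good to about 2 mm. A picture is of the moment at which its call begins. There is no depth.
- arm.job_done(): hands the job in; it is judged then, once.
The state is a dict: "clock": time; "q": joint angles; "joint_velocities": joint speeds; "tau": joint torques, N m; "tool_pos": TCP position; "orientation": TCP orientation; "contact_force": force on the tool from outside, world axes, zero at the start; "moment": the same for the moment, N m; "width": opening from 0.0 (shut) to 1.0 (fully open); "grasp_force": force on a finger pad.
Only numpy, scipy, OpenCV 4.12 (cv2) and the standard library are available. Lean on these libraries where they do the work, as an engineer would, in place of code of your own. Each camera call takes 0.05 s, during which the arm holds its last target. There are 200 camera calls.

### The job

Get the pastry place ready: take the rolling pin off its folding rest, lay it down gently across the double start line of the mat, roughly centred, and let go of it. Then roll it forward over the mat with the fingers, only pushing it and never gripping it, until it lies still along the middle of the broad dark strip. Last, snap the emptied rest's cradle over and down flat; leave the jar, the tub and the spatula where they are.

Things in the scene. Friction and masses are not known exactly. Their poses are not given: they have to be found in the camera images.
- pin_center (a point): Middle of the wooden rolling pin, on its axis. Barrel 46 mm in diameter, 200 mm long; a handle (25 mm thick, 55 mm long) at each end; 0.2 to 0.45 kg. x runs along the pin; y, z turn as it rolls. It starts in the rest, along the rest's x, axis 149 mm above the table; on the mat the axis is 26 mm above the table. Pushed at or below axis height it rolls easily; bumped at 0.1 m/s it runs on some 50 mm.
- mat: Beige pastry mat fixed on the table, left or right of the robot, 300 mm (x) by 360 mm (y), 3 mm thick; origin under its centre. Its x, roughly away from the robot, is the direction in which to roll the pin; the pin is to lie along its y.
- start_line (a point): Middle of the double thin black line printed across the mat, 90 mm before its centre (mat x = -90 mm), at the mat's top face (3 mm above the table). Same axes as the mat.
- mark: The mark: a single broad dark strip, 10 mm wide, 340 mm long, too flat to be felt, across the mat, 150 to 190 mm beyond the start line; origin at its middle, on the mat's top face. Axes as the mat: x is the rolling direction, y runs along the strip.
- rest: Wooden folding rest fixed on the table, on the other side from the mat; origin under the centre of its base board (190 mm in x, 120 mm in y, 12 mm thick). The cradle's hinge runs along the rest's x, 36 mm above the table, over the middle of the base, between two blocks at x = +-85 mm (48 mm high).
- cradle_panel (a point): Point in the cradle's panel, 50 mm from the hinge (86 mm above the table when upright). Panel 138 mm wide along the rest's x, 10 mm thick, reaching 75 mm from the hinge; on it two V notches at x = +-70 mm (14 mm thick), tips 108 mm from the hinge and 33 mm to either side; between them the barrel is free to grip across. Axes turn with it: x along the hinge, z up the panel.
- cradle (a joint): Angle of the cradle on its hinge, rad: 0 upright (as at the start), 1.5 folded flat, over to the +y side of the rest. An over-centre spring pushes it back to upright until about 0.7 rad (0.2 N m at first: some 5 N on the panel 40 mm from the hinge); beyond that it snaps down flat by itself.
- jar: Bystander: glass jar with a steel lid, 80 mm in diameter, 130 mm high, to be left alone; origin under its centre.
- tub: Bystander: low lidded plastic tub, 80 by 116 mm, 65 mm high, beyond the work, to be left alone; origin under its centre.
- spatula: Bystander: spatula lying on the table left of the work, about 280 mm long, to be left alone; its handle is towards its -x.
Mind the look-alikes: they are no part of the job. Of the things like the rest, leave any that is pink or red; of the rest the larger one is meant.

How it is judged:
By the outcome, as a careful person would: the job done as asked, in the order asked, and still so for the second after the job is handed in, with the robot touching nothing.
It also fails if it takes over 72 s, if anything falls off the work surface, if the arm or the gripper's body presses on something with over 40 N, if the wrist force passes 120 N, or if a joint passes its speed limit or range.

## Working session

There is one attempt and no reset: what is moved stays moved. The work goes in short steps, Python scripts to look and compute and a shell command to move; the robot and the scene stay as the last step left them, time stands still between calls to the robot, and variables do not carry over. Pictures are saved under pics/ and viewed, at most 10 in all, crops included, and the job is handed in when it is done.

```bash
mkdir -p pics; cat > h.py <<'E'
import numpy as np, cv2, sys
from workcell import arm
def snap(n,f=None):
    s=arm.snapshot(n); im=s["image"]
    np.savez(f"pics/{f or n}.npz",**s)
    if f: cv2.imwrite(f"pics/{f}.png",im[:,:,::-1])
    return s
def ray(s,u,v):
    K=np.array(s["intrinsics"]);P=np.array(s["pose"])
    d=np.linalg.inv(K)@[u,v,1]; d=P[:3,:3]@[d[0],-d[1],-d[2]]
    return P[:3,3],d
def pt(s,u,v,z):
    o,d=ray(s,u,v); return (o+d*(z-o[2])/d[2]).round(1)
def proj(s,p):
    P=np.array(s["pose"]);c=P[:3,:3].T@(np.array(p)-P[:3,3]);k=np.array(s["intrinsics"])@[c[0],-c[1],-c[2]]
    return (k[:2]/k[2]).round(1)
E
python3 - <<'E'
from h import *
a=snap("top","top1");b=snap("scene","scene1")
print({k:np.shape(v) for k,v in a.items()})
print(a["pose"],a["intrinsics"],b["pose"])
print(arm.read_state()["tool_pos"],arm.read_state()["clock"],arm.read_state()["orientation"])
E
```

```text
{'image': (480, 640, 3), 'intrinsics': (3, 3), 'pose': (4, 4)}
[[-1.69917929e-02  9.91588841e-01 -1.28307636e-01  3.40008593e+02]
 [-9.99791146e-01 -1.83076140e-02 -9.08271478e-03 -5.89053688e+00]
 [-1.13553253e-02  1.28126507e-01  9.91692823e-01  1.52189396e+03]
 [ 0.00000000e+00  0.00000000e+00  0.00000000e+00  1.00000000e+00]] [[538.00709092   0.         329.67095454]
 [  0.         538.00709092 237.61717449]
 [  0.           0.           1.        ]] [[-3.12142684e-01 -7.69723564e-01  5.56859569e-01  1.35195725e+03]
 [ 9.50029914e-01 -2.50936660e-01  1.85671635e-01  2.88741524e+02]
 [-3.17935244e-03  5.86989290e-01  8.09588454e-01  1.29651667e+03]
 [ 0.00000000e+00  0.00000000e+00  0.00000000e+00  1.00000000e+00]]
[ 215.20594034 -586.30548491  213.9467337 ] 0.1 [-3.09192752e+00 -5.49566336e-01  3.89397854e-04]
```

View pics/top1.png

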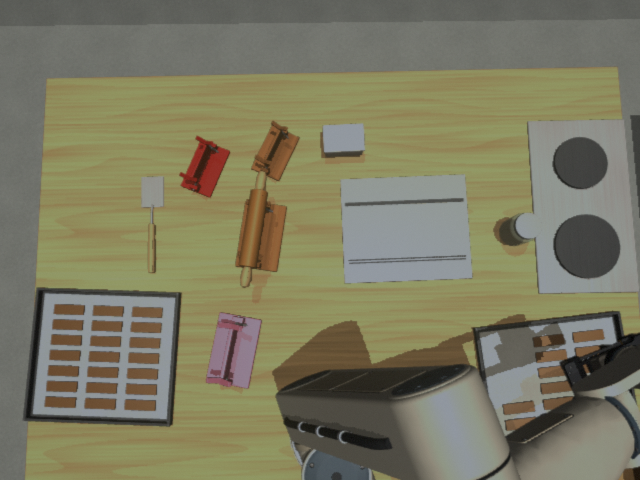

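View pics/scene1.png

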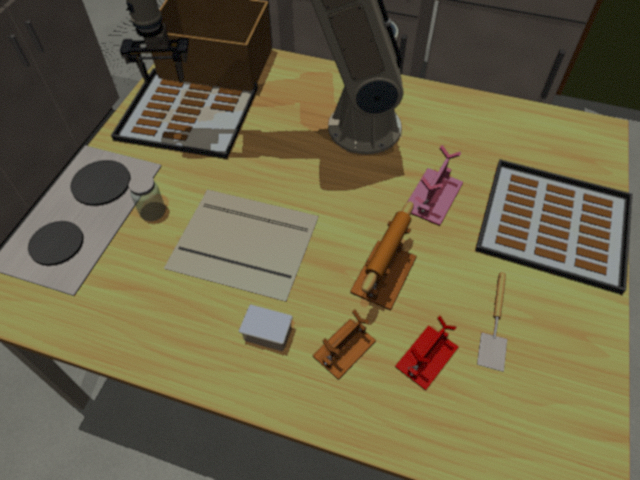

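```bash
python3 - <<'E'
from h import *
a=dict(np.load("pics/top1.npz"));b=dict(np.load("pics/scene1.npz"))
im=a["image"][:,:,::-1]; ib=b["image"][:,:,::-1]
hsv=cv2.cvtColor(im,cv2.COLOR_BGR2HSV)
# mat
m=((hsv[:,:,1]<60)&(hsv[:,:,2]>120)).astype(np.uint8); m[:160]=0;m[300:]=0;m[:,:330]=0;m[:,485:]=0
m=cv2.morphologyEx(m,cv2.MORPH_CLOSE,np.ones((9,9)))
c=max(cv2.findContours(m,0,2)[0],key=cv2.contourArea); r=cv2.minAreaRect(c)
bx=cv2.boxPoints(r); print("mat",r,[pt(a,*p,3)[:2] for p in bx], pt(a,*r[0],3))
g=cv2.cvtColor(im,cv2.COLOR_BGR2GRAY)
for v0,v1 in((190,212),(250,270)):
    L=[];
    for u in range(362,455,4):
        col=g[v0:v1,u].astype(float); w=np.clip(np.median(col)-20-col,0,None)
        if w.sum()>0:L.append(pt(a,u,v0+(w*np.arange(v1-v0)).sum()/w.sum(),3)[:2])
    L=np.array(L);f=np.polyfit(L[:,1],L[:,0],1);print("line x=",f,"at y",L[0],L[-1])
crop=cv2.resize(im[110:300,170:340],None,fx=3,fy=3,interpolation=cv2.INTER_CUBIC)
crop2=cv2.resize(ib[130:390,310:480],None,fx=2.2,fy=2.2,interpolation=cv2.INTER_CUBIC)
o=np.zeros((572,510+374,3),np.uint8);o[:570,:510]=crop;o[:572,510:]=crop2[:,:374]
cv2.imwrite("pics/c1.png",cv2.resize(o,None,fx=.9,fy=.9))
E
```

```text
mat ((405.99908447265625, 228.4792022705078), (105.03386688232422, 128.4302215576172), 87.61405944824219) [array([707.5, -23.7]), array([ 716. , -393.8]), array([ 413.9, -391. ]), array([405.2, -30.2])] [ 558.8 -209.8    3. ]
line x= [-2.18077718e-02  6.31831848e+02] at y [634.  -86.4] [ 639.7 -350.1]
line x= [-2.09957369e-02  4.66982785e+02] at y [469.2 -82.3] [ 473.1 -342.3]
```

View pics/c1.png

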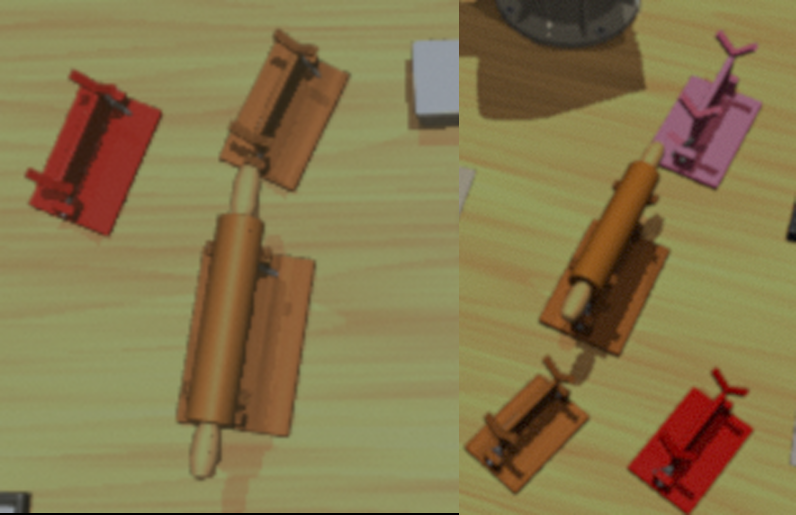

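```bash
python3 - <<'E'
from h import *
a=dict(np.load("pics/top1.npz"));b=dict(np.load("pics/scene1.npz"))
for z in(147,):
    A=pt(a,262.0,171.5,z);B=pt(a,245.2,286.5,z);print(A,B,(A+B)/2,np.degrees(np.arctan2(*(A-B)[1::-1])),np.linalg.norm(A-B))
# barrel edges in top: 4 corners from crop
C=[(217,213),(263,218),(188,420),(234,427)]
P=[pt(a,170+u/2.7,110+v/2.7,150) for u,v in C];print(P,np.mean(P,0))
# scene view
A=pt(b,310+(655-459)/1.98,130+148/1.98,149);B=pt(b,310+(573-459)/1.98,130+312/1.98,149);print("scene",A,B,(A+B)/2,np.degrees(np.arctan2(*(A-B)[1::-1])))
# base corners
for u,v in[(207,243),(315,260),(178,421),(289,436)]: print("base",pt(a,170+u/2.7,110+v/2.7,12))
print(np.degrees(arm.read_state()["q"]))
from scipy.spatial.transform import Rotation as R
print(R.from_rotvec(arm.read_state()["orientation"]).as_matrix().round(3))
E
```

```text
[696.  181.2 147. ] [396.1 224.4 147. ] [546.05 202.8  147.  ] -8.19695854261471 302.9954620122222
[array([649.4, 211.2, 150. ]), array([643.6, 166.7, 150. ]), array([449.7, 238.3, 150. ]), array([442.3, 194.6, 150. ])] [546.25 202.7  150.  ]
scene [407.9 227.  149. ] [688.  188.7 149. ] [547.95 207.85 149.  ] 172.2138401648468
base [648.2 243.5  12. ]
base [627.7 129.1  12. ]
base [459.9 273.3  12. ]
base [442.1 157.5  12. ]
[-6.99805311e+01  2.02578258e+01  9.36247591e+01 -2.27795200e-03
  6.61878325e+01 -1.36866131e-01]
[[ 0.939  0.345 -0.   ]
 [ 0.345 -0.939  0.001]
 [-0.    -0.001 -1.   ]]
```

```bash
python3 -m pendant '[[21,50,6,0,0,-3.5,91.9],[21,50,6,0,0,-3.5,91.9],[21,50,6,0,0,-3.5,91.9],[21,50,6,0,0,-3.5,91.9],[21,50,6,0,0,-3.5,91.9],[21,50,6,0,0,-3.5,91.9],[21,50,6,0,0,-3.5,91.9],[21,50,6,0,0,-3.9,91.9]]' 20
python3 -m pendant '[[20,48.5,0,0,0,0,91.9],[20,48.5,0,0,0,0,91.9],[20,48.5,0,0,0,0,91.9],[20,48.5,0,0,0,0,91.9],[20,48.5,0,0,0,0,91.9],[20,48.5,0,0,0,0,91.9],[20,48.5,0,0,0,0,91.9],[21,49,0,0,0,0,91.9]]'
python3 - <<'E'
from h import *
s=snap("wrist","w1"); st=arm.read_state();print(st["clock"],st["tool_pos"],st["contact_force"],np.degrees(st["q"]).round(1));print(s["pose"],s["intrinsics"])
for x in(-155,-100,0,100,155):
  p=np.array([546,203,149])+x*np.array([.9898,-.1426,0]);print(x,proj(s,p))
E
```

```text
clock: 1.1
tool_pos: [383.6, -185.0, 262.7]
orientation: [3.133, -0.23, 0.0]
contact_force: [0.1, -0.7, 0.2]
width: 0.998
grasp_force: 0.0
clock: 2.1
tool_pos: [544.6, 203.5, 262.3]
orientation: [3.133, -0.225, -0.001]
contact_force: [0.8, 0.7, 0.6]
width: 0.997
grasp_force: 0.0
2.15 [546.84654353 208.612731   262.18221631] [0.77309002 2.61907444 0.30734396] [ 20.6  14.2  95.7   0.2  70.  118.8]
[[-1.43393698e-01  9.61589325e-01  2.34060285e-01  6.09696653e+02]
 [-9.89665721e-01 -1.39303651e-01 -3.40037338e-02  1.92063670e+02]
 [-9.21750426e-05 -2.36517362e-01  9.71627258e-01  4.32044900e+02]
 [ 0.00000000e+00  0.00000000e+00  0.00000000e+00  1.00000000e+00]] [[419.91509131   0.         317.39860517]
 [  0.         419.91509131 235.46592654]
 [  0.           0.           1.        ]]
-155 [315.4 423.5]
-100 [315.3 359.8]
0 [315.  229.4]
100 [314.7  75.9]
155 [314.4 -20.8]
```

View pics/w1.png

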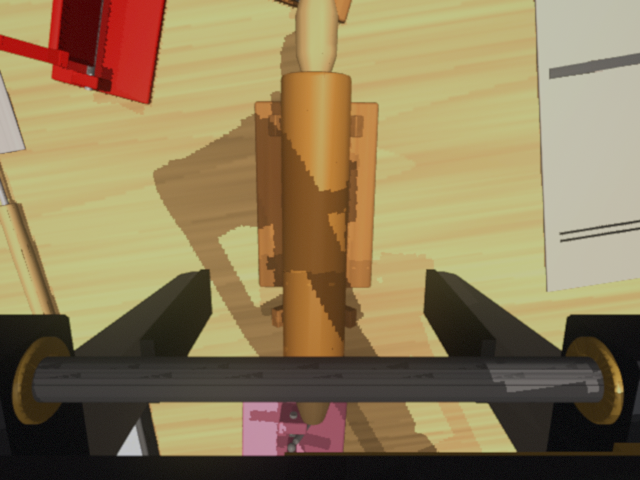

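```bash
python3 -m pendant '[[1.5,1,-20,0,0,0,91.9],[0,0,-26,0,0,0,91.9],[0,0,-26,0,0,0,91.9],[0,0,-24,0,0,0,91.9],[0,0,-20,0,0,0,91.9],[0,0,-12,0,0,0,91.9],[0,0,-4,0,0,0,91.9],[0,0,0,0,0,0,91.9]]' 
python3 -c "
from workcell import arm;print(arm.read_state()['tool_pos'])"
python3 -m pendant '[[0,0,0,0,0,0,40],[0,0,0,0,0,0,40],[0,0,0,0,0,0,40],[0,0,0,0,0,0,40],[0,0,0,0,0,0,40],[0,0,0,0,0,0,40],[0,0,0,0,0,0,40],[0,0,0,0,0,0,40]]' 25
```

```text
clock: 3.15
tool_pos: [546.0, 202.8, 130.8]
orientation: [-3.133, 0.226, -0.0]
contact_force: [0.4, 0.8, 0.2]
width: 1.001
grasp_force: 0.0
[546.03437527 202.76406551 130.81398131]
clock: 4.15
tool_pos: [546.4, 204.8, 131.3]
orientation: [-3.13, 0.226, -0.002]
contact_force: [-1.5, 9.1, 2.1]
width: 0.493
grasp_force: 25.0
```

```bash
python3 -m pendant '[[0,1,10,0,0,0,40],[0,1,24,0,0,0,40],[0,0,32,0,0,0,40],[0,0,30,0,0,0,40],[-3,-10,14,0,0,-4,40],[-9,-35,0,0,0,-8,40],[-9,-52,0,0,0,-10,40],[-9,-52,0,0,0,-10.1,40]]' 
python3 -m pendant '[[-9,-52,0,0,0,-10.1,40],[-9,-52,0,0,0,-10.1,40],[-9,-52,0,0,0,-10.1,40],[-9,-50,0,0,0,-9.1,40],[-9,-40,0,0,0,-9,40],[-6,-25,-10,0,0,-7,40],[-3,-14,-20,0,0,-3,40],[0,-35,-20,0,0,-0.1,40]]'
python3 - <<'E'
from h import *
st=arm.read_state();print(st["clock"],st["tool_pos"],st["contact_force"],st["width"],st["grasp_force"],np.degrees(st["q"]).round(1))
from scipy.spatial.transform import Rotation as R
print(R.from_rotvec(st["orientation"]).as_matrix().round(3))
s=snap("wrist","w2");t=snap("top","t2");snap("scene","s2")
cv2.imwrite("pics/c2.png",np.hstack([cv2.resize(s["image"],(400,300)),cv2.resize(t["image"][150:300,320:520],(400,300))])[:,:,::-1])
E
```

```text
clock: 5.15
tool_pos: [515.1, 54.3, 240.6]
orientation: [2.946, -1.09, -0.0]
contact_force: [0.3, 0.0, -2.1]
width: 0.498
grasp_force: 25.0
clock: 6.15
tool_pos: [461.2, -264.4, 190.2]
orientation: [2.043, -2.386, -0.001]
contact_force: [0.4, -0.7, -3.3]
width: 0.492
grasp_force: 25.0
6.15 [ 461.15118738 -264.36197676  190.23005791] [ 0.39450766 -0.69121124 -3.26693933] 0.4918589365920875 24.978155493736267 [-30.   13.5 106.4   0.   60.2 158.9]
[[-0.154 -0.988 -0.   ]
 [-0.988  0.154  0.   ]
 [-0.     0.001 -1.   ]]
```

View pics/c2.png

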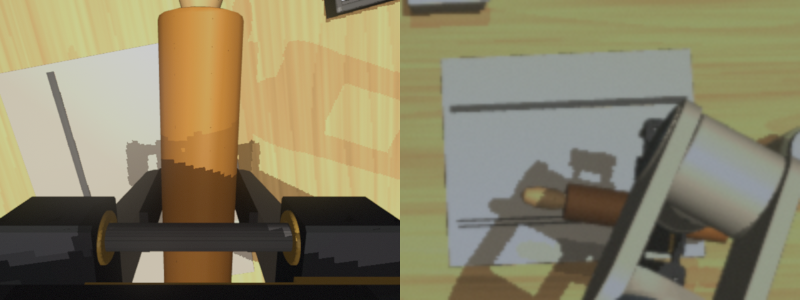

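```bash
python3 -m pendant '[[3,12,-10,0,0,4,40],[4,20,-25,0,0,4,40],[3,15,-30,0,0,2.1,40],[0,5,-28,0,0,0,40],[0,0,-24,0,0,0,40],[0,0,-18,0,0,0,40],[0,0,-12,0,0,0,40],[0,0,-5,0,0,0,40]]' 
python3 -m pendant '[[0,0,-5,0,0,0,40],[0,0,-5,0,0,0,40],[0,0,-5,0,0,0,40],[0,0,-4,0,0,0,40],[0,0,-3,0,0,0,40],[0,0,-3,0,0,0,40],[0,0,-2,0,0,0,40],[0,0,0,0,0,0,40]]'
python3 - <<'E'
from h import *
st=arm.read_state();print(st["clock"],st["tool_pos"],st["contact_force"])
from scipy.spatial.transform import Rotation as R
print(R.from_rotvec(st["orientation"]).as_matrix().round(3))
E
```

```text
clock: 7.3
tool_pos: [471.9, -211.9, 38.5]
orientation: [2.246, -2.197, -0.0]
contact_force: [0.6, -0.0, -3.3]
width: 0.488
grasp_force: 25.0
clock: 8.3
tool_pos: [471.8, -212.2, 11.5]
orientation: [2.246, -2.197, -0.0]
contact_force: [-0.2, 0.4, -3.0]
width: 0.494
grasp_force: 25.0
8.3 [ 471.80010626 -212.19812011   11.46133506] [-0.18196237  0.43691085 -3.02480274]
[[ 0.022 -1.    -0.   ]
 [-1.    -0.022  0.   ]
 [-0.     0.    -1.   ]]
```

```bash
python3 -m pendant '[[0,0,-1,0,0,0,40],[0,0,-1,0,0,0,40],[0,0,-1,0,0,0,40],[0,0,-0.5,0,0,0,40],[0,0,0,0,0,0,40],[0,0,0,0,0,0,40],[0,0,0,0,0,0,40],[0,0,0,0,0,0,40]]' 
```

```text
clock: 9.3
tool_pos: [471.9, -212.2, 8.1]
orientation: [2.246, -2.197, -0.0]
contact_force: [1.0, -0.5, -3.4]
width: 0.493
grasp_force: 25.0
```

```bash
python3 -m pendant '[[0,0,-0.5,0,0,0,40],[0,0,-0.5,0,0,0,40],[0,0,-0.3,0,0,0,40],[0,0,-0.3,0,0,0,40],[0,0,0,0,0,0,40],[0,0,0,0,0,0,40],[0,0,0,0,0,0,40],[0,0,0,0,0,0,40]]' 5
```

```text
clock: 10.3
tool_pos: [472.3, -212.4, 7.1]
orientation: [-2.245, 2.197, -0.001]
contact_force: [-0.9, 1.0, 5.7]
width: 0.5
grasp_force: 5.0
```

```bash
python3 -m pendant '[[0,0,0,0,0,0,47],[0,0,0,0,0,0,49],[0,0,0,0,0,0,53],[0,0,0,0,0,0,60],[0,0,0,0,0,0,72],[0,0,0,0,0,0,85],[0,0,0,0,0,0,91.9],[0,0,0,0,0,0,91.9]]' 
python3 - <<'E'
from h import *
s=snap("wrist","w3")
E
```

```text
clock: 11.3
tool_pos: [471.9, -212.3, 6.5]
orientation: [2.246, -2.197, 0.0]
contact_force: [-0.7, -0.3, -0.3]
width: 1.004
grasp_force: 0.0
```

View pics/w3.png

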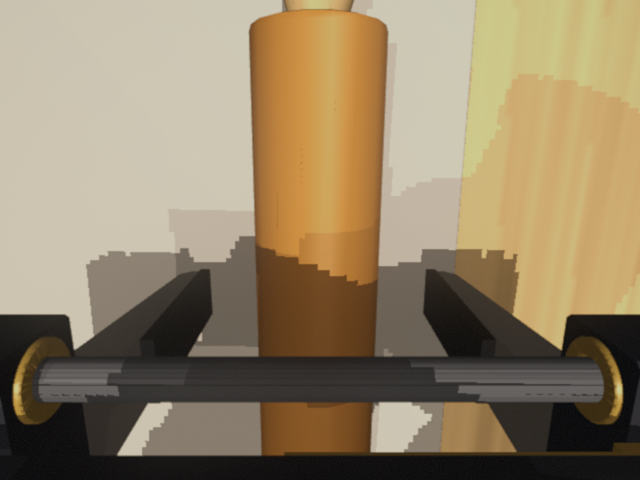

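```bash
python3 -m pendant '[[0,0,10,0,0,0,91.9],[0,0,25,0,0,0,91.9],[0,0,30,0,0,0,91.9],[0,0,20,0,0,10,91.9],[-10,0,0,0,0,10,91.9],[-15,0,0,0,0,10,91.9],[-15,0,0,0,0,10,91.9],[-15,0,0,0,0,10,91.9]]' 
python3 -m pendant '[[-10,0,0,0,0,10,91.9],[0,0,0,0,0,10,91.9],[0,0,0,0,0,10,91.9],[0,0,-10,0,0,10,91.9],[0,0,-25,0,0,0,91.9],[0,0,-25,0,0,0,91.9],[0,0,-15,0,0,0,91.9],[0,0,-4,0,0,0,91.9]]'
python3 - <<'E'
from h import *
st=arm.read_state();print(st["clock"],st["tool_pos"],st["contact_force"])
t=snap("top","t3");s=snap("scene","s3");w=snap("wrist","w4")
cv2.imwrite("pics/c3.png",np.vstack([np.hstack([cv2.resize(w["image"],(400,300)),cv2.resize(t["image"][150:300,320:520],(400,300))]),np.hstack([cv2.resize(s["image"][160:310,150:350],(400,300)),cv2.resize(s["image"][160:310,330:530],(400,300))])])[:,:,::-1])
E
```

```text
clock: 12.35
tool_pos: [416.5, -212.3, 92.2]
orientation: [2.967, -1.033, 0.001]
contact_force: [-0.2, -0.2, 1.1]
width: 1.001
grasp_force: 0.0
clock: 13.35
tool_pos: [406.6, -212.1, 12.1]
orientation: [-3.141, -0.034, 0.001]
contact_force: [0.6, 0.4, 0.0]
width: 0.999
grasp_force: 0.0
13.35 [ 406.60286391 -212.09021143   12.11231163] [0.60620521 0.40736723 0.01574461]
```

View pics/c3.png

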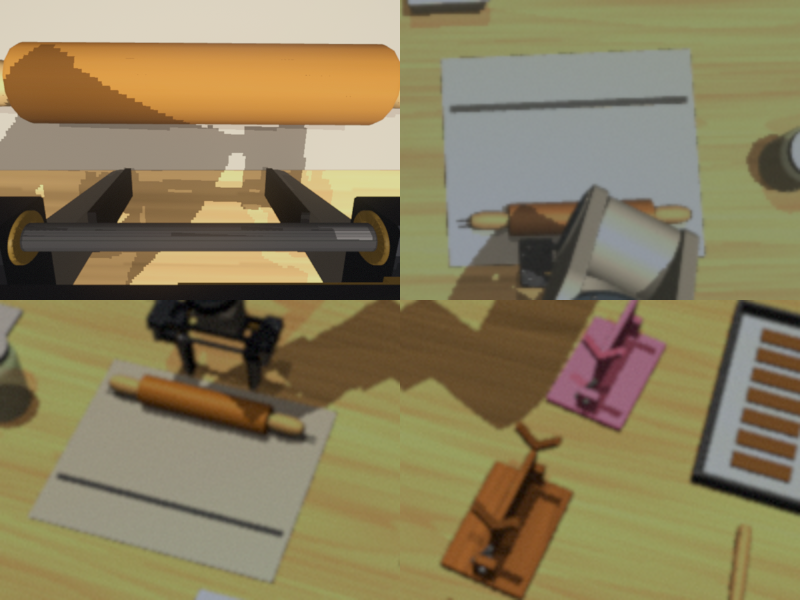

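```bash
python3 -m pendant '[[8,0,0,0,0,0,91.9],[10,0,0,0,0,0,91.9],[5,0,0,0,0,0,91.9],[2,0,0,0,0,0,91.9],[1.5,0,0,0,0,0,91.9],[2,0,0,0,0,0,91.9],[2,0,0,0,0,0,91.9],[2,0,0,0,0,0,91.9]]' 
python3 -m pendant '[[2.5,0.1,0,0,0,0,91.9],[3,0.1,0,0,0,0,91.9],[3.5,0.1,0,0,0,0,91.9],[4,0.1,0,0,0,0,91.9],[4.5,0.1,0,0,0,0,91.9],[5,0.1,0,0,0,0,91.9],[5,0.1,0,0,0,0,91.9],[5,0.1,0,0,0,0,91.9]]'
python3 -m pendant '[[5,0.1,0,0,0,0,91.9],[5,0.1,0,0,0,0,91.9],[5,0.1,0,0,0,0,91.9],[5,0.1,0,0,0,0,91.9],[5,0.1,0,0,0,0,91.9],[5,0.1,0,0,0,0,91.9],[5,0.1,0,0,0,0,91.9],[5,0.1,0,0,0,0,91.9]]'
python3 -m pendant '[[5,0.1,0,0,0,0,91.9],[5,0.1,0,0,0,0,91.9],[5,0.1,0,0,0,0,91.9],[5,0.1,0,0,0,0,91.9],[4.5,0.1,0,0,0,0,91.9],[4.5,0.1,0,0,0,0,91.9],[4,0.1,0,0,0,0,91.9],[4,0.1,0,0,0,0,91.9]]'
python3 -m pendant '[[3.5,0.1,0,0,0,0,91.9],[3.5,0.1,0,0,0,0,91.9],[3,0.1,0,0,0,0,91.9],[2.5,0.1,0,0,0,0,91.9],[2,0,0,0,0,0,91.9],[1.5,0,0,0,0,0,91.9],[1,0,0,0,0,0,91.9],[0.5,0,0,0,0,0,91.9]]'
cat > m.py <<'E'
from h import *
st=arm.read_state();print(st["clock"],st["tool_pos"].round(1) if hasattr(st["tool_pos"],'round') else st["tool_pos"])
t=snap("top","t%d"%(st["clock"]*100));s=snap("scene","s%d"%(st["clock"]*100));w=snap("wrist","w%d"%(st["clock"]*100))
cv2.imwrite("pics/m%d.png"%(st["clock"]*100),np.vstack([np.hstack([cv2.resize(w["image"],(400,300)),cv2.resize(t["image"][150:300,320:520],(400,300))]),np.hstack([cv2.resize(s["image"][160:310,150:350],(400,300)),cv2.resize(s["image"][160:310,330:530],(400,300))])])[:,:,::-1])
print("m%d"%(st["clock"]*100))
E
python3 m.py; ls pics/m*.png
```

```text
clock: 14.5
tool_pos: [439.4, -212.2, 12.5]
orientation: [-3.141, -0.034, 0.0]
contact_force: [-1.1, -0.2, 0.9]
width: 0.999
grasp_force: 0.2
clock: 15.5
tool_pos: [472.2, -211.4, 12.5]
orientation: [3.141, 0.035, 0.0]
contact_force: [0.2, -0.6, 1.0]
width: 0.998
grasp_force: 0.1
clock: 16.5
tool_pos: [512.2, -210.6, 12.5]
orientation: [-3.141, -0.034, 0.0]
contact_force: [-0.0, -0.4, -0.2]
width: 1.001
grasp_force: 0.1
clock: 17.5
tool_pos: [549.1, -209.8, 12.5]
orientation: [-3.141, -0.034, 0.0]
contact_force: [0.2, -0.4, 0.4]
width: 0.998
grasp_force: 0.1
clock: 18.5
tool_pos: [566.4, -209.4, 12.5]
orientation: [-3.141, -0.034, 0.0]
contact_force: [-0.1, -0.1, -0.1]
width: 0.999
grasp_force: 0.1
18.5 [ 566.4 -209.4   12.5]
m1850
pics/m1850.png
```

```bash
cat > ax.py <<'E'
from h import *
import glob,os
def axis(w,c0=60,c1=580,dbg=0):
    hsv=cv2.cvtColor(w["image"],cv2.COLOR_RGB2HSV)
    m=((hsv[:,:,1]>150)&(hsv[:,:,0]<17)&(hsv[:,:,2]>50)).astype(np.uint8)
    m=cv2.morphologyEx(m,cv2.MORPH_CLOSE,np.ones((5,5)))
    c=max(cv2.findContours(m,0,2)[0],key=cv2.contourArea);m=m*0;cv2.drawContours(m,[c],-1,1,-1)
    out=[]
    for u in range(c0,c1,20):
        v=np.flatnonzero(m[:,u])
        if len(v)<20: continue
        o,d1=ray(w,u,v[0]);_,d2=ray(w,u,v[-1]+1)
        d1/=np.linalg.norm(d1);d2/=np.linalg.norm(d2);d=d1+d2
        p=o+d*(26-o[2])/d[2];out.append(p[:2])
    out=np.array(out);f=np.polyfit(out[:,1]+212,out[:,0],1);r=out[:,0]-np.polyval(f,out[:,1]+212)
    return f,r.std(),len(out)
if __name__=="__main__":
    w=dict(np.load(max(glob.glob("pics/w*.npz"),key=os.path.getmtime)))
    print(axis(w))
E
python3 ax.py; python3 -c "
from ax import *
print(axis(dict(np.load('pics/w4.npz'))))"
```

```text
(array([-1.39531964e-02,  5.99158736e+02]), np.float64(0.15140230860873438), 26)
(array([-1.56919982e-02,  4.71825132e+02]), np.float64(0.11973046816942143), 26)
```

View pics/m1850.png

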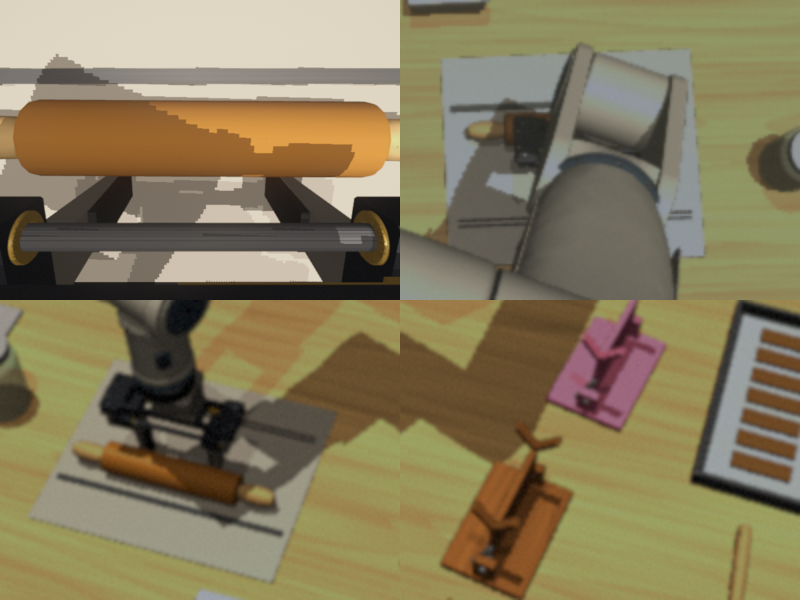

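```bash
python3 - <<'E'
from ax import *
w=dict(np.load("pics/w1850.npz"));g=cv2.cvtColor(w["image"],cv2.COLOR_RGB2GRAY).astype(float)
L=[]
for u in range(260,620,20):
    c=cv2.GaussianBlur(g,(3,3),0)[95:148,u]; bg=np.median(c[:10]);th=(c.min()+bg)/2
    v=np.flatnonzero(c<th)+95; 
    if 10<len(v)<30: L.append((pt(w,u,v[0],3)+pt(w,u,v[-1]+1,3))/2)
L=np.array(L);print(len(L),np.polyfit(L[:,1]+212,L[:,0],1),L[:,0].round(1))
E
```

```text
18 [-2.31465069e-02  6.36629702e+02] [636.2 635.9 636.1 636.4 637.2 637.2 637.4 637.4 637.6 637.4 637.8 638.1
 638.6 638.7 638.8 639.  639.  639. ]
```

```bash
python3 -m pendant '[[1,0,0,0,0,0,91.9],[2,0,0,0,0,0.1,91.9],[3,0.1,0,0,0,0.1,91.9],[3.5,0.1,0,0,0,0.1,91.9],[3.5,0.1,0,0,0,0.1,91.9],[3.5,0.1,0,0,0,0.1,91.9],[3.5,0.1,0,0,0,0,91.9],[3,0.1,0,0,0,0,91.9]]'
python3 -m pendant '[[3,0,0,0,0,0,91.9],[2.5,0,0,0,0,0,91.9],[2.5,0,0,0,0,0,91.9],[2,0,0,0,0,0,91.9],[1.5,0,0,0,0,0,91.9],[1.3,0,0,0,0,0,91.9],[1,0,0,0,0,0,91.9],[0.6,0,0,0,0,0,91.9]]'
python3 m.py;python3 ax.py
```

```text
clock: 19.65
tool_pos: [589.6, -208.8, 12.5]
orientation: [3.141, 0.048, 0.0]
contact_force: [-0.3, 0.1, 0.6]
width: 1.001
grasp_force: 0.1
clock: 20.65
tool_pos: [603.8, -208.8, 12.5]
orientation: [-3.141, -0.048, 0.0]
contact_force: [0.2, -0.4, 0.7]
width: 0.997
grasp_force: 0.1
20.65 [ 603.8 -208.8   12.5]
m2065
(array([-1.25567388e-02,  6.36548301e+02]), np.float64(0.37094606773307165), 26)
```

```bash
python3 -m pendant '[[-3,0,0,0,0,0,91.9],[-9,0,0,0,0,0,91.9],[-16,0,0,0,0,0,91.9],[-12,0,20,0,0,0,60],[-10,0,50,0,0,0,0],[-10,20,60,0,0,0,0],[-10,45,50,0,0,0,0],[-10,50,30,0,0,0,0]]'
python3 -m pendant '[[-6,50,0,0,0,-2,0],[-6,50,0,0,0,-2,0],[-6,50,0,0,0,-2,0],[-6,50,0,0,0,-2,0],[-6,48,0,0,0,-2,0],[-6,30,0,0,0,0,0],[-6,16,0,0,0,0,0],[0,0,0,0,0,0,0]]'
python3 - <<'E'
from h import *
t=snap("top","t9");s=snap("scene","s9");w=snap("wrist","w9");st=arm.read_state();print(st["tool_pos"],st["clock"])
cv2.imwrite("pics/c9.png",np.vstack([np.hstack([w["image"][:300,120:520],cv2.resize(t["image"][150:300,320:520],(400,300))]),np.hstack([cv2.resize(s["image"][160:310,150:350],(400,300)),cv2.resize(s["image"][230:305,345:445],(400,300),interpolation=cv2.INTER_CUBIC)])])[:,:,::-1])
E
```

```text
clock: 21.8
tool_pos: [524.1, -97.6, 219.2]
orientation: [3.141, 0.045, 0.004]
contact_force: [1.1, 0.0, -0.5]
width: 0.477
grasp_force: 0.0
clock: 22.8
tool_pos: [482.0, 196.0, 216.8]
orientation: [3.133, -0.224, -0.001]
contact_force: [0.6, -1.0, -0.4]
width: 0.003
grasp_force: 0.0
[482.87250831 194.95912481 216.97956459] 22.95
```

View pics/c9.png

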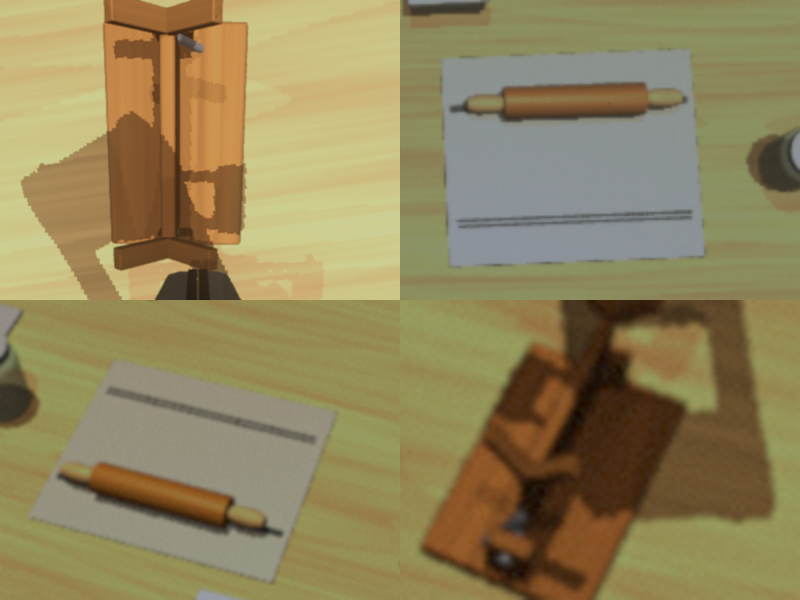

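```bash
python3 - <<'E'
from h import *
w=dict(np.load("pics/w9.npz"))
for v in(50,130,220):
  print(pt(w,282,v,111),pt(w,297,v,111))
print("base",pt(w,224,22,12),pt(w,367,22,12),pt(w,360,243,12),pt(w,235,243,12))
E
```

```text
[599.8 197.9 111. ] [598.4 188.9 111. ]
[553.  205.7 111. ] [551.7 196.2 111. ]
[495.4 215.2 111. ] [493.9 205.3 111. ]
base [646.3 246.5  12. ] [629.4 130.8  12. ] [444.9 158.9  12. ] [461.4 273.   12. ]
```

```bash
python3 -m pendant '[[19,-11,0,0,0,0,0],[19,-12,0,0,0,0,0],[19,-11,-15,0,0,0,0],[0,0,-32,0,0,0,0],[0,0,-35,0,0,0,0],[0,0,-32,0,0,0,0],[0,0,-20,0,0,0,0],[0,0,-8,0,0,0,0]]'
python3 -m pendant '[[0,0,0,0,0,0,0],[0.4,3,0,0,0,0,0],[0.4,3,0,0,0,0,0],[0.4,3,0,0,0,0,0],[0.4,3,0,0,0,0,0],[0.3,2,0,0,0,0,0],[0.3,2,0,0,0,0,0],[0,0,0,0,0,0,0]]'
```

```text
clock: 23.95
tool_pos: [540.3, 160.7, 73.6]
orientation: [3.133, -0.228, -0.003]
contact_force: [-1.0, -0.7, 0.6]
width: 0.007
grasp_force: 0.0
clock: 24.95
tool_pos: [542.0, 178.2, 75.0]
orientation: [3.133, -0.225, -0.0]
contact_force: [-0.0, 0.5, 0.2]
width: 0.003
grasp_force: 0.0
```

```bash
python3 -m pendant '[[0.1,1,0,0,0,0,0],[0.1,1,0,0,0,0,0],[0.1,1,0,0,0,0,0],[0.2,1,0,0,0,0,0],[0.2,1,0,0,0,0,0],[0,0,0,0,0,0,0],[0,0,0,0,0,0,0],[0,0,0,0,0,0,0]]'
```

```text
clock: 25.95
tool_pos: [542.7, 183.0, 75.0]
orientation: [3.133, -0.226, -0.0]
contact_force: [-0.3, -1.2, -0.3]
width: 0.005
grasp_force: 0.0
```

```bash
python3 -m pendant '[[0.1,1,0,0,0,0,0],[0.1,1,0,0,0,0,0],[0.1,1,0,0,0,0,0],[0.2,1,0,0,0,0,0],[0.2,1,0,0,0,0,0],[0,0,0,0,0,0,0],[0,0,0,0,0,0,0],[0,0,0,0,0,0,0]]'
```

```text
clock: 26.95
tool_pos: [543.4, 188.0, 75.0]
orientation: [-3.133, 0.226, 0.0]
contact_force: [-0.2, -1.9, 1.1]
width: 0.006
grasp_force: 1.4
```

```bash
python3 -m pendant '[[0.1,0.5,0,0,0,0,0],[0.1,0.5,0,0,0,0,0],[0.1,0.5,0,0,0,0,0],[0.1,0.5,0,0,0,0,0],[0.1,1,0,0,0,0,0],[0,0,0,0,0,0,0],[0,0,0,0,0,0,0],[0,0,0,0,0,0,0]]'
python3 - <<'E'
from h import *
w=snap("wrist","w10")
a=np.load("pics/w9.npz")
E
```

```text
clock: 27.95
tool_pos: [543.9, 191.0, 75.0]
orientation: [3.133, -0.226, -0.0]
contact_force: [0.6, -3.2, 1.9]
width: 0.007
grasp_force: 1.3
```

```bash
python3 -m pendant '[[0.1,1,0,0,0,0,0],[0.1,1,0,0,0,0,0],[0.1,1,0,0,0,0,0],[0.1,1,0,0,0,0,0],[0.1,1,0,0,0,0,0],[0,0,0,0,0,0,0],[0,0,0,0,0,0,0],[0,0,0,0,0,0,0]]'
```

```text
clock: 29.0
tool_pos: [544.5, 196.1, 75.0]
orientation: [-3.133, 0.226, -0.0]
contact_force: [1.6, -4.5, -1.2]
width: 0.006
grasp_force: 1.7
```

```bash
python3 -m pendant '[[0.4,3,0,0,0,0,0],[0.5,3.5,0,0,0,0,0],[0.5,3.5,0,0,0,0,0],[0.5,3.5,0,0,0,0,0],[0.5,3.5,0,0,0,0,0],[0.5,3.5,0,0,0,0,0],[0.5,3.5,0,0,0,0,0],[0.5,3.5,0,0,0,0,0]]'
python3 -m pendant '[[0.5,3,0,0,0,0,0],[0.5,3,0,0,0,0,0],[0.5,3,0,0,0,0,0],[0.5,3,0,0,0,0,0],[0.3,2,0,0,0,0,0],[0,0,0,0,0,0,0],[0,0,0,0,0,0,0],[0,0,0,0,0,0,0]]'
```

```text
clock: 30.0
tool_pos: [548.6, 224.1, 75.1]
orientation: [-3.133, 0.226, -0.001]
contact_force: [0.0, 0.3, 0.6]
width: 0.003
grasp_force: 0.0
clock: 31.0
tool_pos: [550.6, 237.5, 75.0]
orientation: [3.133, -0.226, -0.0]
contact_force: [-0.0, -0.4, 0.2]
width: 0.005
grasp_force: 0.0
```

Force dropped to zero: it snapped over. Retreat up and look.

```bash
python3 -m pendant '[[-0.5,-3,10,0,0,0,0],[0,0,30,0,0,0,0],[0,0,45,0,0,0,0],[0,0,45,0,0,0,0],[-30,0,20,0,0,0,0],[-40,0,0,0,0,0,0],[-40,-10,0,0,0,0,0],[-20,0,0,0,0,0,0]]'
python3 - <<'E'
from h import *
t=snap("top","t11");s=snap("scene","s11");w=snap("wrist","w11");st=arm.read_state();print(st["tool_pos"],st["clock"],st["joint_velocities"])
cv2.imwrite("pics/c11.png",np.vstack([np.hstack([cv2.resize(w["image"],(400,300)),cv2.resize(t["image"][150:300,320:520],(400,300))]),np.hstack([cv2.resize(s["image"],(400,300)),cv2.resize(s["image"][210:315,335:475],(400,300),interpolation=cv2.INTER_CUBIC)])])[:,:,::-1])
E
```

```text
clock: 32.0
tool_pos: [418.5, 223.9, 225.6]
orientation: [-3.133, 0.226, -0.001]
contact_force: [1.0, 0.6, -0.8]
width: 0.007
grasp_force: 0.0
[420.50352363 224.96492911 225.73644777] 32.15 [-0.00987742  0.02676891 -0.03114082 -0.00226462 -0.0085002  -0.00635474]
```

View pics/c11.png

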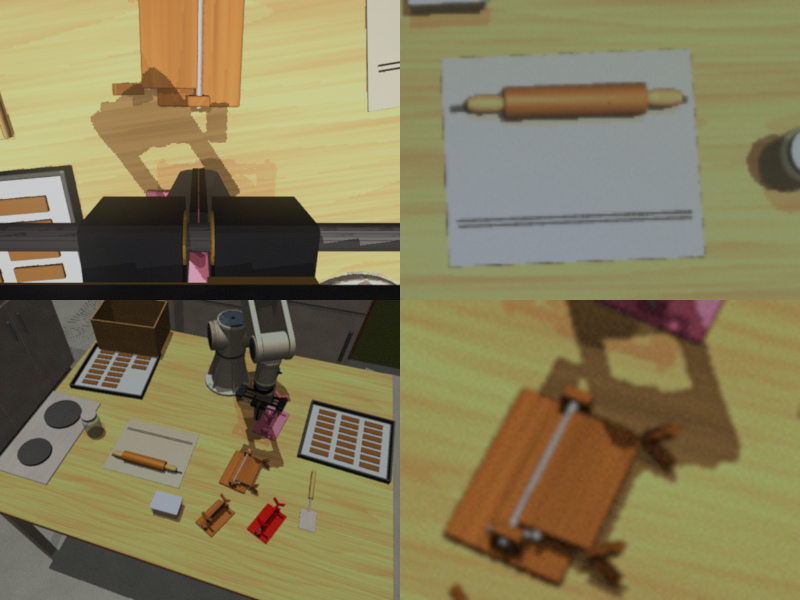

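The cradle lies flat, and the pin is on the strip with the strip showing at both handle ends. I'll do one numeric check of the pin from the top view and then hand in.

```bash
python3 - <<'E'
from h import *
t=dict(np.load("pics/t11.npz"));hsv=cv2.cvtColor(t["image"],cv2.COLOR_RGB2HSV)
L=[]
for u in range(374,442,3):
    c=hsv[185:215,u,1].astype(float);v=np.flatnonzero(c>110)+185
    p=pt(t,u,(v[0]+v[-1]+1)/2,26);L.append(p)
L=np.array(L);f=np.polyfit(L[:,1],L[:,0],1);print(f,np.polyval(f,-212),"mark",631.83+.0218*212)
from workcell import arm
if abs(np.polyval(f,-212)-636.4)<4: print(arm.job_done())
E
```

```text
[-1.23839803e-02  6.32948388e+02] 635.5737918679706 mark 636.4516
the job is handed in; nothing more can be done
None
```

The job is handed in at about 32 s: the pin was set on the start line, pushed to the dark strip (axis about 1 mm off its middle and about 0.5° off parallel), and the emptied rest's cradle snapped down flat; the jar, tub and spatula were not touched.

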